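# Tip the sorted stones into the drying bowl and set the air valve

### The arm

A 7-joint arm with a two-finger parallel gripper is mounted at the origin on the work surface. World frame = base frame: x ahead of the robot, y to its left, z up, the work surface at z = 0. Lengths are in m, angles in rad, forces in N, time in s.
With the tool pointing down it reaches from about 0.35 to 0.9 m from the base axis. Payload 19.9 kg.
Tool frame: the origin (TCP) lies between the finger pads; the fingertips stand 8 mm ahead of it and the grasp point (between the pads) lies 11 mm behind it; z points along the fingers, y is the line along which they close (so a half turn about z gives the same grasp; the last joint's range is limited). The gripper opens to 85 mm and grips with 20 to 120 N. Pads are 22 mm wide; open, the fingers measure 114 mm over their backs; the gripper's body (76 mm by 85 mm) begins 54 mm behind the grasp point. The pads swing forward as they close: fully open they stand 13 mm farther back than shut.
Start: joints at [-1.175, 0.417, -0.01, 1.614, 0.005, 1.111, -0.053], TCP at [0.264, 0.566, 0.239] pointing down, gripper open.
Joint ranges: [-2.81, 2.81], [-0.39, 2.02], [-1.27, 1.25], [0.06, 2.57], [-1.19, 4.33], [0.19, 2], [-2.82, 2.82]. Speed limits (rad/s): [1.89, 1.89, 2.39, 2.39, 3.01, 3.01, 3.01].

### API

Orientations are given as a 3x3 rotation matrix whose columns are the frame's x, y, z axes.
In Python, from station import env gives the robot as it stands. The module is installed in compiled form; this text tells all that it offers.
- The arm moves only by the shell command python3 -m inch 'ROWS' [FORCE]. ROWS is JSON, a list of rows, each a list of 5 numbers: the opening, from -1 (shut) to 1 (fully open), then the shift along the tool's x, y, z in m, then the turn about the tool's z in rad. In form: [[hand, dx, dy, dz, spin], ...]. A call has exactly 10 rows; each row is the pose to reach, as a shift and turn from the pose commanded when the call began, along the tool's axes at that moment; what a row does not reach only later rows make up. A row lasts 1/10 s, in which the tool goes at most 50 mm and 8.59 degrees, less where a joint would pass 70% of its speed; a pose out of reach is approached as far as the arm can. A call with a gripper value outside its range is refused whole. The fingers move at their own pace and stop on an object; FORCE is the grip in N (left out, the last holds). Time passes only in rows, so rows that repeat a pose let the fingers close, or fill a call up. It gives the time, the measured TCP pose, the force, the opening and the grip force at its end, in the units of the state.
- env.sense(): the state, without advancing time (a new reading comes with each control period).
- env.read_camera(name): name is "side" or "top"; returns a dict with "image" (400x640x3 uint8, blue, green, red), "z_map" (400x640 float32, m along the optical axis (not along the pixel's ray), 0 where there is no reading), "K" (3x3 intrinsics, pixels), "pose" (4x4, takes a point from camera to world coordinates). Camera axes: x right, y down, z forward; pixel columns grow to the right and rows downward; lengths in m; the calibration is good to about 2 mm. A picture is of the moment at which its call begins.
- env.close_job(): hands the job in; it is judged then, once.
The state is a dict: "time": time; "joints": joint angles; "qd": joint speeds; "tau": joint torques, N m; "eef_pos": TCP position; "ee_rot": TCP orientation; "ft_force": force on the tool from outside, world axes, zero at the start; "moment": the same for the moment, N m; "finger_gap": finger opening in m; "grip_force": force on a finger pad.
Only numpy, scipy, OpenCV 4.12 (cv2) and the standard library are available. Lean on these libraries where they do the work, as an engineer would, in place of code of your own. Each camera call takes 0.05 s, during which the arm holds its last target. There are 200 camera calls.

### The job

Lift the metal sorting tray by its wooden handle and tip all five stones off its open end into the steel bowl of the drying station, without touching the stones with the gripper. Only when all of them are in the bowl, turn the yellow air valve to half open, its lever at the red 45-degree mark. Leave the empty tray lying flat on the middle of the pink slab again, the valve at its mark, and everything else on the bench where it was.

Things in the scene. Friction and masses are not known exactly. Their poses are not given: they have to be found in the camera images.
- tray: Aluminium tray 120 (x) x 90 mm, 0.16 kg; origin: centre of underside. Floor 4 mm thick; side walls 18 mm high, 3 mm thick; back wall 24 mm high at x = -60; no wall at its front end, x = +60, where pieces slide off (from a slope of about 25 degrees). Behind it a dark wooden fin handle, 12 mm thick (y), 28 mm wide, rises from (-73, 0, 12) leaning back 20 degrees from vertical to (-99, 0, 82) mm.
- tray_grip (a point): The point to grip on the tray's handle, 25 mm below its top along the fin, at (-90, 0, 59) mm in the tray's frame (axes as the tray's): fingers close along the tray's y, with the tool about in line with the leaning fin.
- tray_lip (a point): Middle of the tray's open front edge, upper side of the floor, at (60, 0, 4) mm in the tray's frame.
- slab_top (a point): Centre of the top of the pink slab (160 x 140 x 12 mm, fixed), where the tray lies and must lie again. Axes: x along the 160 mm side, z up. A small jar stands 113 mm to its -y side.
- station: Drying station, fixed: grey plate 160 (x) x 270 (y) x 20 mm, origin centre of its underside. On it a steel bowl at (0, -60), a blue valve pedestal at (0, 95) (50 mm square; white dial on top, 69 mm above the table), and a 12 mm copper air pipe that rises at (73, -120) to 211 mm and bends in to a nozzle at (45, -85) whose lower end is 186 mm above the table.
- bowl_floor (a point): Centre of the inner floor of the station's steel bowl, 25 mm above the table; inner radius 54 mm at the floor.
- bowl_rim (a point): Centre of the bowl's mouth, 85 mm above the table; outer radius 68 mm, wall 4 mm.
- valve (a joint): Angle of the yellow valve lever in rad: 0 shut (lever along the station's -x), growing clockwise seen from above, 1.571 fully open (lever along the station's +y). Red mark at 0.785 on the white dial, black marks at 0 and 1.571. Stiff enough to stay where left.
- valve_grip (a point): On the axis of the lever's upright round yellow grip (16 mm across, 60 mm from the valve's axis, from 80 to 122 mm above the table), 12 mm below its top. The lever's bar beneath it is 62 mm long, 11 mm wide, its top 88 mm above the table.
- valve_axis (a point): Point on the valve's upright turning axis, 80 mm above the table, axes as the station's.
- stone1: Green faceted stone, about 21 mm across and 14 mm high, 10 to 15 g, at first on the tray. Origin: centre of its flat underside as it stood.
- stone2: Red faceted stone, about 21 mm across and 14 mm high, 10 to 15 g, at first on the tray. Origin: centre of its flat underside as it stood.
- stone3: Blue faceted stone, about 21 mm across and 14 mm high, 10 to 15 g, at first on the tray. Origin: centre of its flat underside as it stood.
- stone4: Amber faceted stone, about 21 mm across and 14 mm high, 10 to 15 g, at first on the tray. Origin: centre of its flat underside as it stood.
- stone5: Violet faceted stone, about 21 mm across and 14 mm high, 10 to 15 g, at first on the tray. Origin: centre of its flat underside as it stood.
- tool_stand: Dark wooden tool stand, fixed, 70 (x) x 50 x 90 mm with three upright tools reaching 185 mm; stands in the middle between slab and station. Origin: centre of its underside.
- wood_bowl: Small empty wooden bowl, loose, 80 mm across, 30 mm high, to be left alone. Origin: centre of its underside.
- flux_jar: Amber glass jar with black cap, loose, 44 mm across, 60 mm high, beside the slab, to be left alone. Origin: centre of its underside.
- bur_block: Green block with small burs, loose, 50 x 40 mm, 48 mm high, behind the slab, to be left alone. Origin: centre of its underside.
- thread_spool: Brass spool, loose, 40 mm across, 38 mm high, behind the station, to be left alone. Origin: centre of its underside.
- screwdriver: Screwdriver, loose, 160 mm long, lying behind the station, to be left alone. Origin: under its middle, x along it.

How it is judged:
On the way, in this order (a step that is already met when the one before it is completed fails the run):
1. all five stones lie in the bowl while the valve has not yet been opened to its mark (z of stone1 in the frame of bowl_floor between -0.008 and 0.05 m and horizontal distance between each of stone1, stone2, stone3, stone4, stone5 and bowl_floor below 0.066 m and z of stone2 in the frame of bowl_floor between -0.008 and 0.05 m and z of stone3 in the frame of bowl_floor between -0.008 and 0.05 m and z of stone4 in the frame of bowl_floor between -0.008 and 0.05 m and z of stone5 in the frame of bowl_floor between -0.008 and 0.05 m and value of joint valve below 0.5 rad), for 0.2 s.
2. the valve is turned to the red mark (value of joint valve between 0.665 and 0.905 rad), for 0.2 s.
At the end, for the whole second after the job is handed in: All five stones at rest in the steel bowl; the valve lever within 0.12 rad (7 degrees) of the red 45-degree mark; the empty tray flat on the pink slab, its centre within 50 mm of the slab's, at rest (all of step 2 and z of stone1 in the frame of bowl_floor between -0.008 and 0.05 m and horizontal distance between each of stone1, stone2, stone3, stone4, stone5 and bowl_floor below 0.066 m and z of stone2 in the frame of bowl_floor between -0.008 and 0.05 m and z of stone3 in the frame of bowl_floor between -0.008 and 0.05 m and z of stone4 in the frame of bowl_floor between -0.008 and 0.05 m and z of stone5 in the frame of bowl_floor between -0.008 and 0.05 m and horizontal distance between tray and slab_top below 0.05 m and z of tray in the frame of slab_top between -0.004 and 0.006 m and angle between tray's own z axis and vertical below 0.06 rad and linear speed of each of tray, stone1, stone2, stone3, stone4, stone5 below 0.02 m/s and velocity of joint valve between -0.05 and 0.05 rad/s); the robot touches nothing.
It fails at once if the gripper touches a stone (contact force between the fingers and stone1 above 0.5 N or contact force between the fingers and stone2 above 0.5 N or contact force between the fingers and stone3 above 0.5 N or contact force between the fingers and stone4 above 0.5 N or contact force between the fingers and stone5 above 0.5 N).
It fails at once if a bystander is moved more than 25 mm or tipped over (distance of any of wood_bowl, flux_jar, bur_block, thread_spool, screwdriver from where it was at the start of the episode above 0.025 m or angle between any of wood_bowl, flux_jar, bur_block, thread_spool's own z axis and vertical above 0.5 rad).
It fails at once if the arm or the fingers push hard (over 20 N) against the tool stand (contact force between any of the arm, the fingers and tool_stand above 20 N).
It also fails if it takes over 72 s, if anything falls off the work surface, if the arm or the gripper's body presses on something with over 40 N, if the wrist force passes 120 N, or if a joint passes its speed limit or range.

## Working session

There is one attempt and no reset: what is moved stays moved. The work goes in short steps, Python scripts to look and compute and a shell command to move; the robot and the scene stay as the last step left them, time stands still between calls to the robot, and variables do not carry over. Pictures are saved under pics/ and viewed, at most 10 in all, crops included, and the job is handed in when it is done.

```bash
mkdir -p pics
python3 - <<'E'
from station import env
import cv2, pickle, numpy as np
s=env.sense(); print(s['time'],s['eef_pos'],np.round(s['ee_rot'],3),s['finger_gap'])
d={}
for n in ('top','side'):
    c=env.read_camera(n); d[n]=c; cv2.imwrite(f'pics/{n}0.png',c['image']); print(n,np.round(c['K'],1).tolist(),np.round(c['pose'],3).tolist())
pickle.dump(d,open('cam0.pkl','wb'))
E
```

```text
0.0 [0.26422493 0.56600679 0.23865419] [[-0.906  0.423 -0.   ]
 [ 0.423  0.906 -0.001]
 [-0.    -0.001 -1.   ]] 0.08545210711949555
top [[401.3, 0.0, 323.0], [0.0, 401.3, 196.3], [0.0, 0.0, 1.0]] [[0.12, -0.971, 0.207, 0.412], [-0.993, -0.118, 0.023, -0.012], [0.002, -0.209, -0.978, 1.045], [0.0, 0.0, 0.0, 1.0]]
side [[437.0, 0.0, 312.1], [0.0, 437.0, 197.3], [0.0, 0.0, 1.0]] [[-1.0, 0.012, 0.021, 0.566], [-0.011, 0.574, -0.819, 0.792], [-0.022, -0.819, -0.573, 0.668], [0.0, 0.0, 0.0, 1.0]]
```

View pics/top0.png

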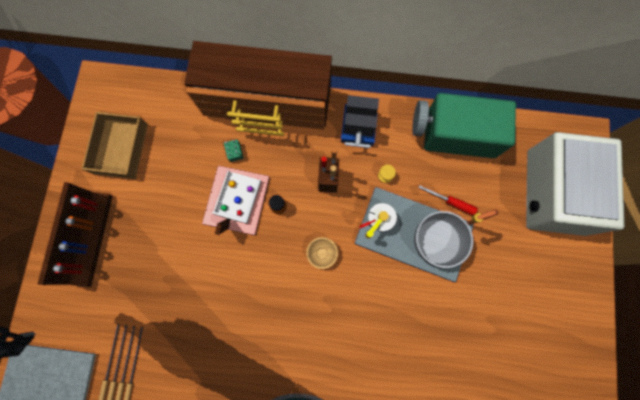

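View pics/side0.png

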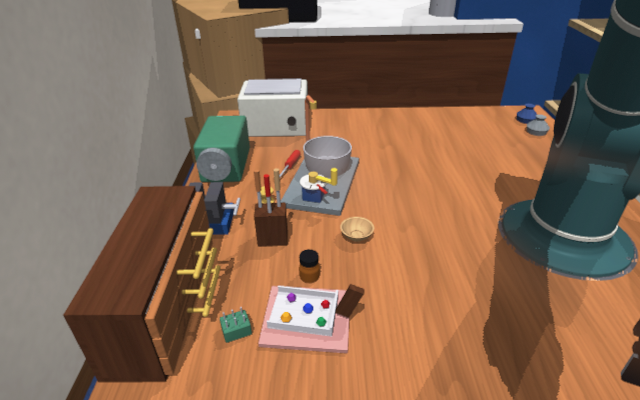

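```bash
cat > h.py <<'E'
import numpy as np, cv2
def cloud(c):
    z=c['z_map'];v,u=np.indices(z.shape);K=c['K']
    p=np.stack([(u-K[0,2])/K[0,0]*z,(v-K[1,2])/K[1,1]*z,z],-1)
    P=p@c['pose'][:3,:3].T+c['pose'][:3,3]; P[z<=0]=np.nan
    return P,cv2.cvtColor(c['image'],cv2.COLOR_BGR2HSV).astype(int)
def rect(p):
    (cx,cy),(w,h),a=cv2.minAreaRect(p.astype(np.float32)); 
    return np.round([cx,cy,w,h,a],4)
def circ(p):
    A=np.c_[2*p,np.ones(len(p))];s=np.linalg.lstsq(A,(p**2).sum(1),rcond=None)[0]
    return np.round([s[0],s[1],np.sqrt(s[2]+s[0]**2+s[1]**2)],4)
E
python3 - <<'E'
import pickle; from h import *
d=pickle.load(open('cam0.pkl','rb'))
def near(P,c,r): return np.hypot(P[...,0]-c[0],P[...,1]-c[1])<r
for n in ('top','side'):
    P,H=cloud(d[n]); z=P[...,2]; h,s,v=[H[...,i] for i in range(3)]
    print(n)
    if n=='top':
        sl=P[200,236];bo=P[240,444];va=P[217,382]; print('seed',sl,bo,va)
    pink=near(P,sl,.14)&((h>165)|(h<8))&(s>40)&(s<130)&(v>150)&(z<.025)
    print('slab',pink.sum(),np.nanmedian(z[pink]),rect(P[pink][:,:2]))
    tr=near(P,sl,.12)&(s<40)&(v>120)&(z>.008)
    print('tray',tr.sum(),np.percentile(z[tr],[5,50,95]),rect(P[tr][:,:2]))
    hd=near(P,sl,.17)&(v<110)&(h<20)&(z>.03)&(P[...,0]<sl[0])&(P[...,1]>sl[1]-.05)
    q=P[hd]; print('handle',len(q),q.min(0),q.max(0)); top=q[q[:,2]>q[:,2].max()-.012]; print(' top',top.mean(0),' low',q[q[:,2]<q[:,2].min()+.012].mean(0), rect(q[:,:2]))
    pl=near(P,(bo+va)/2,.2)&(abs(z-.02)<.008)&(s<90)&(v<170); print('plate',pl.sum(),np.nanmedian(z[pl]),rect(P[pl][:,:2]))
    rm=near(P,bo,.08)&(z>.078)&(z<.095)&(s<60); print('rim',rm.sum(),np.nanmedian(z[rm]),circ(P[rm][:,:2]))
    ye=near(P,va,.12)&(h>20)&(h<35)&(s>130)&(z>.075)
    q=P[ye]; t=q[q[:,2]>.1]; print('lever',len(q),q[:,2].max(),t.mean(0),len(t),rect(q[:,:2]))
    wh=near(P,va,.06)&(s<40)&(v>150)&(abs(z-.069)<.008); print('dial',wh.sum(),np.nanmedian(z[wh]),circ(P[wh][:,:2]),rect(P[wh][:,:2]))
    pp=near(P,bo,.13)&(z>.13); q=P[pp]; print('pipe',len(q),q.min(0) if len(q) else 0,q.max(0) if len(q) else 0, q[q[:,2]<.17].mean(0) if len(q) else 0)
E
```

```text
top
seed [0.59030179 0.23377232 0.02918671] [ 0.55198306 -0.30575942  0.02796909] [ 0.58015418 -0.1360055   0.09343294]
slab 1227 0.01123813298614107 [ 0.5966  0.24    0.14    0.1629 84.6254]
tray 1396 [0.01224269 0.01593241 0.03177413] [ 0.6012  0.2351  0.0907  0.1235 80.7479]
handle 135 [0.49465099 0.24013812 0.03011165] [0.53847249 0.25384291 0.09869781]
 top [0.5066921  0.2482698  0.09364868]  low [0.52635805 0.24255487 0.03589088] [5.16500e-01 2.47200e-01 8.70000e-03 4.50000e-02 8.18689e+01]
plate 3671 0.02029903252164944 [ 0.5831 -0.2364  0.2699  0.2038 75.8356]
rim 293 0.08466954719899789 [ 0.5468 -0.2879  0.0652]
lever 167 0.1242784259523293 [ 0.53297367 -0.10609273  0.12056349] 40 [ 5.60600e-01 -1.22200e-01  1.89000e-02  7.78000e-02  5.57413e+01]
dial 390 0.06928334772697903 [ 0.5856 -0.139   0.0262] [ 0.5875 -0.1402  0.0672  0.0603 52.9123]
pipe 182 [ 0.57568768 -0.36587154  0.1324512 ] [ 0.60657478 -0.31392747  0.21380162] [ 0.59719566 -0.3638188   0.14733978]
side
slab 2216 0.010500973922311085 [ 0.5975  0.2359  0.1552  0.1629 85.132 ]
tray 2367 [0.01273091 0.01554077 0.02986661] [ 0.6026  0.2261  0.114   0.1257 80.9005]
handle 476 [0.4938429  0.24255538 0.03003533] [0.54270912 0.26002086 0.0980096 ]
 top [0.50869174 0.25445072 0.09194139]  low [0.52746849 0.25376972 0.03586809] [5.18300e-01 2.52100e-01 1.39000e-02 4.89000e-02 8.06288e+01]
plate 1656 0.018558829306302538 [ 0.5819 -0.23    0.2696  0.1996 75.8379]
rim 169 0.08213136702656298 [ 0.5476 -0.2871  0.0648]
lever 192 0.12288110108572303 [ 0.53524767 -0.10153153  0.11296786] 58 [ 5.62400e-01 -1.20100e-01  2.13000e-02  8.00000e-02  5.40008e+01]
dial 174 0.06763258063279287 [ 0.5882 -0.1344  0.0245] [ 0.5893 -0.1341  0.0581  0.0667 11.2181]
pipe 180 [ 0.57694815 -0.37077275  0.13128794] [ 0.60937904 -0.31009631  0.20951643] [ 0.60278361 -0.35996559  0.1505208 ]
```

```bash
python3 -m inch '[[1,-0.036,-0.018,0,-0.03],[1,-0.072,-0.037,0,-0.06],[1,-0.108,-0.055,0,-0.09],[1,-0.144,-0.073,0,-0.12],[1,-0.18,-0.092,0,-0.15],[1,-0.216,-0.11,0,-0.18],[1,-0.252,-0.128,0,-0.21],[1,-0.288,-0.146,0,-0.24],[1,-0.324,-0.165,0,-0.276],[1,-0.36,-0.183,0,-0.276]]' 100; python3 -c "
from station import env;import numpy as np;s=env.sense();print(s['time'],s['eef_pos'],np.round(s['ee_rot'],3).tolist(),np.round(s['joints'],3))"
```

```text
time: 1.1
eef_pos: [0.5139, 0.2466, 0.2392]
ee_rot: [[-0.987, 0.159, -0.0], [0.159, 0.987, -0.0], [0.0, -0.0, -1.0]]
ft_force: [0.2, -0.7, 0.6]
finger_gap: 0.0854
grip_force: 0.0
1.1 [0.51386413 0.24661275 0.23917092] [[-0.987, 0.159, -0.0], [0.159, 0.987, -0.0], [0.0, -0.0, -1.0]] [-0.595  0.32   0.116  1.758 -0.042  1.067  0.946]
```

```bash
python3 -m inch '[[1,0,0.001,0.025,0],[1,0,0.002,0.05,0],[1,0,0.002,0.075,0],[1,0,0.002,0.1,0],[1,0,0.002,0.125,0],[1,0,0.002,0.145,0],[1,0,0.002,0.165,0],[1,0,0.002,0.179,0],[1,0,0.002,0.179,0],[1,0,0.002,0.179,0]]' 100; python3 -m inch '[[-1,0,0,0,0],[-1,0,0,0,0],[-1,0,0,0,0],[-1,0,0,0,0],[-1,0,0,0,0],[-1,0,0,0,0],[-1,0,0,0,0],[-1,0,0,0,0],[-1,0,0,0,0],[-1,0,0,0,0]]' 110;  python3 -m inch '[[-1,0,0,-0.003,0],[-1,0,0,-0.006,0],[-1,0,0,-0.009,0],[-1,0,0,-0.012,0],[-1,0,0,-0.015,0],[-1,0,0,-0.018,0],[-1,0,0,-0.021,0],[-1,0,0,-0.024,0],[-1,0,0,-0.024,0],[-1,0,0,-0.024,0]]'
cat > shot.py <<'E'
import sys,pickle,cv2,numpy as np; from station import env
d={n:env.read_camera(n) for n in ('top','side')}; pickle.dump(d,open(sys.argv[1]+'.pkl','wb'))
if len(sys.argv)>2:
    r,x0,y0=[int(a) for a in sys.argv[2:5]]; x1,y1=int(sys.argv[5]),int(sys.argv[6])
    a=cv2.resize(d['side']['image'][y0:y0+140,x0:x0+190],None,fx=4,fy=4,interpolation=3)[:560]
    cv2.imwrite('pics/'+sys.argv[1]+'_s.png',a)
    a=cv2.resize(d['top']['image'][y1:y1+140,x1:x1+190],None,fx=4,fy=4,interpolation=3)
    cv2.imwrite('pics/'+sys.argv[1]+'_t.png',a)
E
python3 shot.py c1 0 220 220 150 130
```

```text
time: 2.1
eef_pos: [0.5136, 0.2502, 0.0606]
ee_rot: [[-0.987, 0.16, 0.0], [0.16, 0.987, -0.0], [-0.0, -0.0, -1.0]]
ft_force: [-0.1, -0.0, 0.0]
finger_gap: 0.0853
grip_force: 0.0
time: 3.1
eef_pos: [0.5136, 0.2501, 0.0606]
ee_rot: [[-0.987, 0.16, 0.0], [0.16, 0.987, 0.0], [-0.0, 0.0, -1.0]]
ft_force: [-1.5, -2.2, 5.2]
finger_gap: 0.0103
grip_force: 107.2
time: 4.1
eef_pos: [0.5135, 0.2502, 0.0843]
ee_rot: [[-0.987, 0.16, -0.0], [0.16, 0.987, -0.0], [0.0, -0.0, -1.0]]
ft_force: [-0.2, 0.2, -2.4]
finger_gap: 0.0108
grip_force: 107.1
```

View pics/c1_s.png

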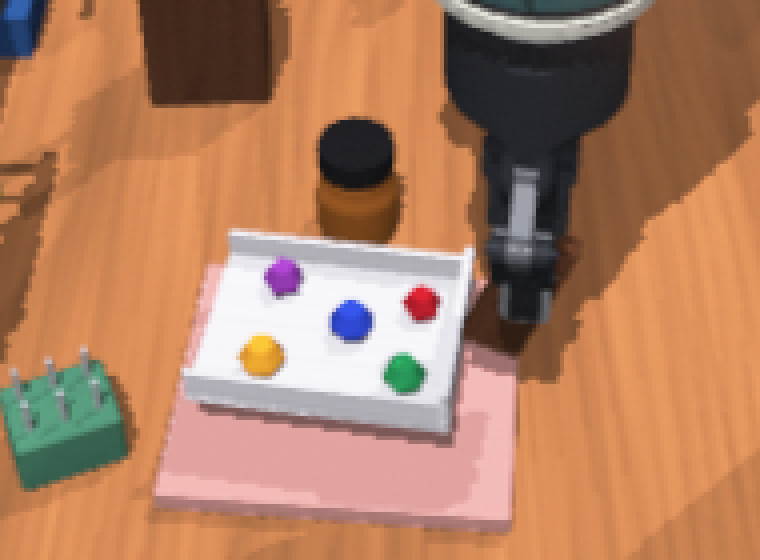

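The tray is lifted by the handle (crop px ~525,300) with all five stones still on it and the jar and bur block untouched. I'll measure its pitch next.

```bash
cat > pitch.py <<'E'
import sys,pickle; from h import *
from scipy import linalg
def pitch(c,e,yaw,lo=-.05):
    # white/grey points ahead of the gripper, in axes (forward, left, up) from the TCP
    P,H=cloud(c); f=np.array([np.cos(yaw),np.sin(yaw)]); l=np.array([-f[1],f[0]])
    D=P-e; F=D[...,:2]@f; L=D[...,:2]@l
    m=(F>.035)&(F<.16)&(abs(L)<.05)&(H[...,1]<40)&(H[...,2]>150)&(D[...,2]<.03)&(D[...,2]>-.16)
    q=np.c_[F[m],L[m],D[...,2][m]]
    for _ in range(6):
        A=np.c_[q[:,:2],np.ones(len(q))]; k=np.linalg.lstsq(A,q[:,2],rcond=None)[0]; r=q[:,2]-A@k; q=q[abs(r)<max(.003,1.2*np.std(r))]
    return np.round(np.degrees(np.arctan(k[:2])),1),k[2].round(4),len(q),q[:,0].min().round(3),q[:,0].max().round(3),e[2]+q[:,2].min().round(3)
if __name__=='__main__':
    from station import env
    d=pickle.load(open(sys.argv[1]+'.pkl','rb')); s=env.sense(); R=s['ee_rot']; yaw=np.arctan2(-R[1,0],-R[0,0])
    print('yaw',round(yaw,3),s['eef_pos'].round(4))
    for n in d: print(n,*pitch(d[n],s['eef_pos'],yaw))
E
python3 pitch.py c1
```

```text
yaw -0.161 [0.5134 0.2501 0.0841]
top [-0.2 -0.3] -0.045 936 0.035 0.149 0.03612470430980749
side [-0.2  0.1] -0.0454 1505 0.035 0.149 0.03512470430980749
```

```bash
python3 -m inch '[[-1,0,0,-0.01,0],[-1,0,0,-0.028,0],[-1,0,0,-0.048,0],[-1,0,0,-0.07,0],[-1,0,0,-0.092,0],[-1,0,0,-0.114,0],[-1,0,0,-0.136,0],[-1,0,0,-0.158,0],[-1,0,0,-0.176,0],[-1,0,0,-0.186,0]]'; python3 -m inch '[[-1,0.001,-0.008,0,0],[-1,0.004,-0.025,0,0],[-1,0.007,-0.05,0,0],[-1,0.011,-0.08,0,0.01],[-1,0.016,-0.11,0,0.02],[-1,0.02,-0.14,0,0.03],[-1,0.024,-0.17,0,0.04],[-1,0.028,-0.195,0,0.05],[-1,0.031,-0.215,0,0.05],[-1,0.032,-0.22,0,0.05]]'; python3 shot.py c2; python3 pitch.py c2
```

```text
time: 5.2
eef_pos: [0.5138, 0.2503, 0.2724]
ee_rot: [[-0.987, 0.16, 0.002], [0.16, 0.987, 0.001], [-0.002, 0.001, -1.0]]
ft_force: [-0.3, -0.7, -2.4]
finger_gap: 0.0105
grip_force: 107.2
time: 6.2
eef_pos: [0.445, 0.0351, 0.2695]
ee_rot: [[-0.977, 0.213, -0.001], [0.213, 0.977, -0.0], [0.001, -0.001, -1.0]]
ft_force: [1.4, -0.2, -2.6]
finger_gap: 0.0106
grip_force: 107.3
yaw -0.213 [0.4458 0.037  0.2698]
top [-1.2 -0.6] -0.0426 360 0.108 0.148 0.220764934990417
side [-0.3  1. ] -0.0453 685 0.036 0.149 0.221764934990417
```

```bash
python3 -m inch '[[-1,0.001,-0.01,0,0],[-1,0.003,-0.03,0,0.01],[-1,0.006,-0.06,0,0.02],[-1,0.009,-0.095,0,0.03],[-1,0.012,-0.13,0,0.04],[-1,0.015,-0.165,0,0.05],[-1,0.019,-0.205,0,0.05],[-1,0.022,-0.245,0,0.05],[-1,0.025,-0.275,0,0.05],[-1,0.026,-0.286,0,0.05]]'; python3 -m inch '[[-1,0,0,0.005,0],[-1,0,0,0.013,0],[-1,0,0,0.023,0],[-1,0,0,0.035,0],[-1,0,0,0.047,0],[-1,0,0,0.057,0],[-1,0,0,0.065,0],[-1,0,0,0.07,0],[-1,0,0,0.07,0],[-1,0,0,0.07,0]]';  python3 shot.py c3 0 240 100 360 170; python3 pitch.py c3
```

```text
time: 7.3
eef_pos: [0.3594, -0.2392, 0.2703]
ee_rot: [[-0.965, 0.262, -0.0], [0.262, 0.965, -0.0], [-0.0, -0.0, -1.0]]
ft_force: [0.2, 1.4, -1.8]
finger_gap: 0.0106
grip_force: 107.5
time: 8.3
eef_pos: [0.3616, -0.2362, 0.2005]
ee_rot: [[-0.966, 0.258, 0.0], [0.258, 0.966, -0.0], [-0.0, -0.0, -1.0]]
ft_force: [0.9, -0.7, -2.7]
finger_gap: 0.0106
grip_force: 107.5
yaw -0.261 [ 0.3616 -0.2363  0.2007]
top [-0.  -0.2] -0.0447 1509 0.035 0.149 0.15269963527334152
side [-0.6  2.1] -0.0441 309 0.036 0.148 0.15269963527334152
```

View pics/c3_s.png

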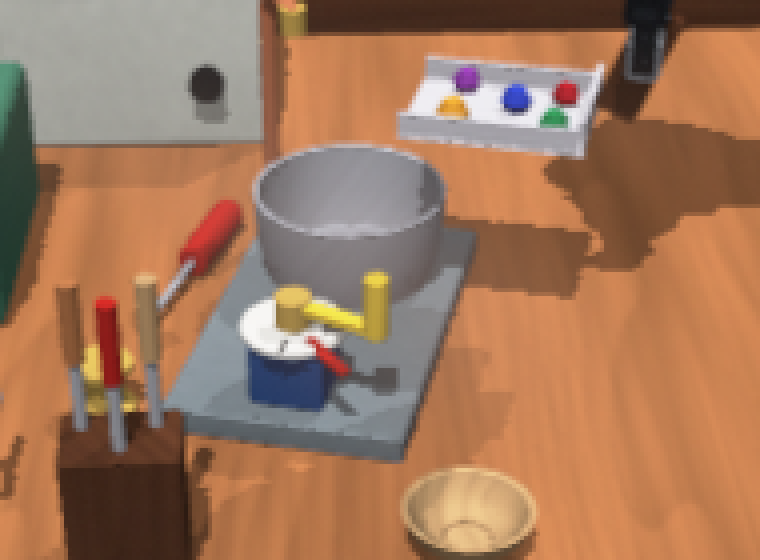

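The side crop shows the level tray (~500,105) waiting beside the bowl (~350,195). The nozzle is at (293,20) and the lever is just short of the red mark. Now I'll advance over the bowl.

```bash
python3 -m inch '[[-1,-0.005,0,0,0],[-1,-0.015,0,0,0],[-1,-0.03,0,0,0],[-1,-0.045,0,0,0],[-1,-0.06,0,0,0],[-1,-0.075,0,0,0],[-1,-0.087,0,0,0],[-1,-0.095,0,0,0],[-1,-0.097,0,0,0],[-1,-0.097,0,0,0]]'; python3 -m inch '[[-1,0,0,0,0],[-1,0,0,0,0],[-1,0,0,0,0],[-1,0,0,0,0],[-1,0,0,0,0],[-1,0,0,0,0],[-1,0,0,0,0],[-1,0,0,0,0],[-1,0,0,0,0],[-1,0,0,0,0]]' 40;  python3 shot.py c4; python3 pitch.py c4;  python3 -m inch '[[-1,0,0,0,0],[-1,0,0,0,0],[-1,0,0,0,0],[-1,0,0,0,0],[-1,0,0,0,0],[-1,0,0,0,0],[-1,0,0,0,0],[-1,0,0,0,0],[-1,0,0,0,0],[-1,0,0,0,0]]' 20;  python3 shot.py c5 0 240 60 360 170; python3 pitch.py c5
```

```text
time: 9.4
eef_pos: [0.455, -0.2612, 0.2002]
ee_rot: [[-0.966, 0.258, -0.0], [0.258, 0.966, -0.0], [0.0, -0.0, -1.0]]
ft_force: [-0.0, 0.2, -2.3]
finger_gap: 0.0108
grip_force: 107.5
time: 10.4
eef_pos: [0.4551, -0.2611, 0.2003]
ee_rot: [[-0.966, 0.258, 0.0], [0.258, 0.966, -0.0], [-0.0, -0.0, -1.0]]
ft_force: [1.0, 0.7, -2.7]
finger_gap: 0.0109
grip_force: 107.5
yaw -0.261 [ 0.4551 -0.2611  0.2003]
top [-0.1  0. ] -0.0444 1238 0.036 0.149 0.15231851325314977
side [-0.8  2.1] -0.0437 264 0.037 0.149 0.15231851325314977
time: 11.5
eef_pos: [0.4551, -0.2611, 0.2003]
ee_rot: [[-0.966, 0.258, 0.0], [0.258, 0.966, -0.0], [-0.0, -0.0, -1.0]]
ft_force: [-0.3, -0.3, -2.8]
finger_gap: 0.0104
grip_force: 107.5
yaw -0.261 [ 0.4552 -0.2611  0.2003]
top [-0.  -0.1] -0.0444 1248 0.036 0.148 0.15334476509679112
side [-1.3  2.6] -0.0428 273 0.038 0.149 0.15134476509679112
```

```bash
python3 -m inch '[[-0.9,0,0,0,0],[-0.9,0,0,0,0],[-0.88,0,0,0,0],[-0.88,0,0,0,0],[-0.86,0,0,0,0],[-0.86,0,0,0,0],[-0.84,0,0,0,0],[-0.84,0,0,0,0],[-0.84,0,0,0,0],[-0.84,0,0,0,0]]' 20;  python3 -m inch '[[-0.82,0,0,0,0],[-0.82,0,0,0,0],[-0.82,0,0,0,0],[-0.8,0,0,0,0],[-0.8,0,0,0,0],[-0.8,0,0,0,0],[-0.8,0,0,0,0],[-0.8,0,0,0,0],[-0.8,0,0,0,0],[-0.8,0,0,0,0]]'; python3 shot.py c6; python3 pitch.py c6
```

```text
time: 12.6
eef_pos: [0.4551, -0.2611, 0.2003]
ee_rot: [[-0.966, 0.258, -0.0], [0.258, 0.966, -0.0], [0.0, -0.0, -1.0]]
ft_force: [0.7, 0.7, -1.4]
finger_gap: 0.011
grip_force: 107.5
time: 13.6
eef_pos: [0.4551, -0.2611, 0.2003]
ee_rot: [[-0.966, 0.258, 0.0], [0.258, 0.966, -0.0], [-0.0, -0.0, -1.0]]
ft_force: [0.1, 0.3, -1.8]
finger_gap: 0.0108
grip_force: 107.4
yaw -0.261 [ 0.4551 -0.2611  0.2003]
top [-0.  -0.1] -0.0444 1237 0.036 0.149 0.15333969737946956
side [-1.   2.6] -0.0433 277 0.037 0.149 0.15133969737946956
```

```bash
python3 -m inch '[[-1,0.005,0,0,0],[-1,0.01,-0.001,0.005,0],[-1,0.015,-0.002,0.012,0],[-1,0.015,-0.002,0.022,0],[-1,0.015,-0.002,0.033,0],[-1,0.015,-0.002,0.044,0],[-1,0.015,-0.002,0.053,0],[-1,0.015,-0.002,0.058,0],[-1,0.015,-0.002,0.06,0],[-1,0.015,-0.002,0.06,0]]' 30;  python3 shot.py c7 0 240 80 360 170; python3 pitch.py c7; python3 -c "
import cv2,numpy as np
cv2.imwrite('pics/c7.png',np.vstack([cv2.resize(cv2.imread('pics/c7_%s.png'%k)[:, :],(380,280)) for k in 'st']))"
```

```text
time: 14.7
eef_pos: [0.4401, -0.2592, 0.1402]
ee_rot: [[-0.966, 0.258, -0.0], [0.258, 0.966, -0.0], [0.0, -0.0, -1.0]]
ft_force: [-0.1, 0.2, -1.9]
finger_gap: 0.0111
grip_force: 107.4
yaw -0.261 [ 0.4403 -0.2593  0.1406]
top [-0.   0.1] -0.0449 1072 0.035 0.149 0.09262338518302173
side [-0.8  1.6] -0.0441 305 0.037 0.148 0.09262338518302173
```

View pics/c7.png

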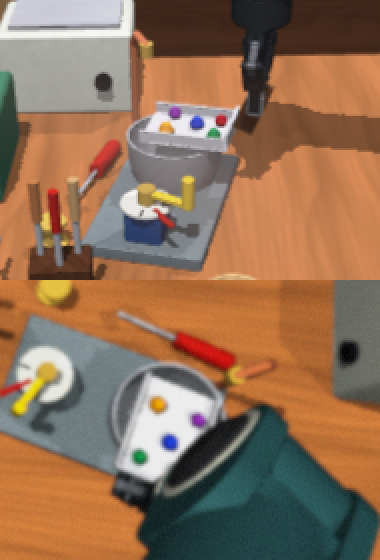

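Side view: tray level just above the bowl, lip inside the far rim (top half: lip from about (150,372) to (218,400), inside the rim circle). I'll let it down on the near rim and release, so it tips nose-down into the bowl by itself.

```bash
python3 -m inch '[[-1,0,0,0.003,0],[-1,0,0,0.0055,0],[-1,0,0,0.0055,0],[1,0,0,0.0055,0],[1,0,0,0.0055,0],[1,0,0,-0.01,0],[1,0.01,0,-0.03,0],[1,0.02,0,-0.05,0],[1,0.03,0,-0.06,0],[1,0.03,0,-0.06,0]]' 30;  python3 shot.py c8 0 240 80 360 170; python3 -c "
import cv2,numpy as np
cv2.imwrite('pics/c8.png',np.vstack([cv2.resize(cv2.imread('pics/c8_%s.png'%k)[:, :],(380,280)) for k in 'st']))"
```

```text
time: 15.8
eef_pos: [0.4111, -0.2516, 0.2017]
ee_rot: [[-0.966, 0.258, 0.003], [0.258, 0.966, -0.0], [-0.003, 0.0, -1.0]]
ft_force: [1.6, -0.5, -0.9]
finger_gap: 0.0851
grip_force: 0.0
```

View pics/c8.png

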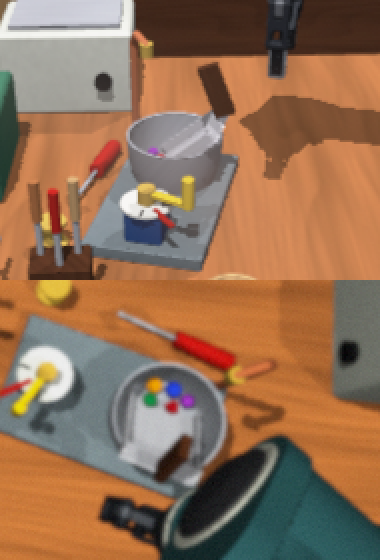

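It worked: the tray tipped nose-down, and all five stones lie at the bowl's far side (top half, ~(170,392)). The handle now stands up at side ~(215,90). Locating it for the regrip.

```bash
cat > hand.py <<'E'
import sys,pickle; from h import *
d=pickle.load(open(sys.argv[1]+'.pkl','rb')); cx,cy,r,zl=[float(a) for a in sys.argv[2:6]]
f=np.array([.966,-.258]); l=np.array([.258,.966])
for n in d:
    P,H=cloud(d[n]); z=P[...,2]
    m=(np.hypot(P[...,0]-cx,P[...,1]-cy)<r)&(z>zl)&(H[...,0]<20)&(H[...,1]>70)&(H[...,2]<120)
    q=P[m]; rel=q[:,:2]-[cx,cy]; Q=np.c_[rel@f,rel@l,q[:,2]]
    print(n,len(Q),Q.min(0).round(4),Q.max(0).round(4))
    for a in np.arange(zl,.25,.015):
        k=Q[(Q[:,2]>=a)&(Q[:,2]<a+.015)]
        if len(k)>3: print(' z',round(a+.0075,3),'along',k[:,0].min().round(4),k[:,0].max().round(4),'lat',k[:,1].min().round(4),k[:,1].max().round(4),len(k))
E
python3 hand.py c8 0.547 -0.2875 0.12 0.1; python3 shot.py c9
```

```text
top 284 [-0.1093 -0.0497  0.1361] [0.0474 0.0552 0.5348]
 z 0.138 along -0.0807 -0.062 lat -0.0039 0.0055 16
 z 0.153 along -0.0782 -0.0558 lat -0.0041 0.0055 29
 z 0.168 along -0.0713 -0.0517 lat -0.004 0.0056 35
 z 0.182 along -0.0649 0.0382 lat -0.0249 0.0059 51
 z 0.198 along -0.0596 0.0474 lat -0.0262 0.0058 62
side 304 [-0.1155 -0.0623  0.1214] [0.0743 0.0252 0.3234]
 z 0.122 along -0.0768 -0.0557 lat 0.0005 0.0091 18
 z 0.138 along -0.0806 -0.0491 lat 0.0007 0.0087 61
 z 0.153 along -0.0764 0.0692 lat -0.0623 0.0085 63
 z 0.168 along -0.0688 0.0704 lat -0.0607 0.0116 65
 z 0.182 along -0.0625 0.0743 lat -0.0577 0.0106 68
 z 0.198 along -0.0576 0.0733 lat -0.051 0.0093 27
```

```bash
python3 -m inch '[[1,-0.015,0.002,0,0],[1,-0.035,0.002,0,0],[1,-0.055,0.002,0,0],[1,-0.075,0.002,0,0],[1,-0.0855,0.002,0,0],[1,-0.0855,0.002,0.01,0],[1,-0.0855,0.002,0.025,0],[1,-0.0855,0.002,0.038,0],[1,-0.0855,0.002,0.043,0],[1,-0.0855,0.002,0.043,0]]' 30; python3 -m inch '[[-1,0,0,0,0],[-1,0,0,0,0],[-1,0,0,0,0],[-1,0,0,0,0],[-1,0,0,0,0],[-1,0,0,0,0],[-1,0,0,0,0],[-1,0,0,0,0],[-1,0,0,0,0],[-1,0,0,0,0]]' 30; python3 shot.py c10; python3 hand.py c10 0.547 -0.2875 0.12 0.12 | head -3
```

```text
time: 17.0
eef_pos: [0.4935, -0.2713, 0.1564]
ee_rot: [[-0.966, 0.258, -0.001], [0.258, 0.966, 0.0], [0.002, 0.0, -1.0]]
ft_force: [0.4, 0.1, 0.3]
finger_gap: 0.0855
grip_force: 0.0
time: 18.0
eef_pos: [0.4943, -0.2718, 0.1574]
ee_rot: [[-0.966, 0.258, 0.0], [0.258, 0.966, -0.0], [-0.0, -0.0, -1.0]]
ft_force: [0.3, -4.2, 0.5]
finger_gap: 0.0117
grip_force: 29.7
top 120 [-0.081  -0.0629  0.1362] [0.0143 0.0654 0.5255]
 z 0.143 along -0.0804 -0.0679 lat -0.0007 0.0085 18
 z 0.158 along -0.0757 -0.0683 lat -0.0005 0.008 13
```

```bash
python3 -m inch '[[-1,0,0,-0.003,0],[-1,0.001,0,-0.01,0],[-1,0.002,0,-0.018,0],[-1,0.003,0,-0.028,0],[-1,0.005,0,-0.04,0],[-1,0.008,0,-0.052,0],[-1,0.012,0,-0.064,0],[-1,0.016,0,-0.075,0],[-1,0.019,0,-0.083,0],[-1,0.02,0,-0.086,0]]'; python3 shot.py c11 0 240 60 360 170; python3 -c "
import cv2,numpy as np
cv2.imwrite('pics/c11.png',np.vstack([cv2.resize(cv2.imread('pics/c11_%s.png'%k)[:, :],(380,280)) for k in 'st']))"
```

```text
time: 19.1
eef_pos: [0.4748, -0.2664, 0.2444]
ee_rot: [[-0.966, 0.258, 0.001], [0.258, 0.966, -0.0], [-0.001, 0.0, -1.0]]
ft_force: [0.4, 1.0, -1.5]
finger_gap: 0.0113
grip_force: 29.5
```

View pics/c11.png

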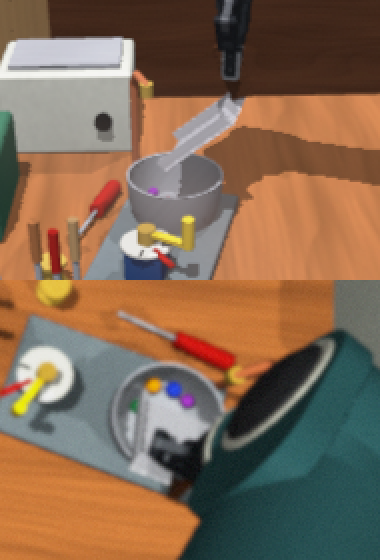

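The tray came out empty (side half: white tray at ~(205,130)), and the stones stayed in the bowl. Now I'll back away and carry it to the slab.

```bash
python3 -m inch '[[-1,0.005,0,-0.002,0],[-1,0.015,0,-0.005,0],[-1,0.03,0,-0.01,0],[-1,0.045,0,-0.015,0],[-1,0.06,0,-0.02,0],[-1,0.075,0,-0.025,0],[-1,0.09,0,-0.03,0],[-1,0.102,0,-0.03,0],[-1,0.109,0,-0.03,0],[-1,0.11,0,-0.03,0]]'; python3 shot.py c12; python3 pitch.py c12
python3 - <<'E'
import pickle; from h import *
P,H=cloud(pickle.load(open('c12.pkl','rb'))['top']); d=P-[.547,-.2875,0]
m=(np.hypot(d[...,0],d[...,1])<.06)&(P[...,2]<.075)&(H[...,1]>110)&(H[...,2]>60)
n,l,s,c=cv2.connectedComponentsWithStats(m.astype(np.uint8))
for i in range(1,n):
    if s[i,4]>8: q=P[l==i]; print(s[i,4],'hue',np.median(H[l==i][:,0]),q.mean(0).round(3),round(float(np.hypot(*(q.mean(0)[:2]-[.547,-.2875]))),3))
E
python3 -m inch '[[-1,0.003,0.012,0,-0.01],[-1,0.009,0.04,0,-0.02],[-1,0.018,0.08,0,-0.03],[-1,0.027,0.12,0,-0.04],[-1,0.037,0.16,0,-0.05],[-1,0.047,0.205,0,-0.06],[-1,0.058,0.25,0,-0.07],[-1,0.068,0.295,0,-0.08],[-1,0.077,0.33,0,-0.09],[-1,0.081,0.349,0,-0.1]]'
```

```text
time: 20.2
eef_pos: [0.368, -0.2378, 0.2732]
ee_rot: [[-0.966, 0.258, 0.0], [0.258, 0.966, 0.0], [-0.0, 0.0, -1.0]]
ft_force: [-0.2, -0.3, -2.2]
finger_gap: 0.0117
grip_force: 29.5
yaw -0.261 [ 0.3688 -0.238   0.2732]
top [-41.1   0.1] -0.0599 654 0.035 0.078 0.14424677881170417
side [-34.7   3. ] -0.0662 91 0.035 0.085 0.14924677881170417
53 hue 19.0 [ 0.594 -0.28   0.04 ] 0.047
91 hue 116.0 [ 0.586 -0.314  0.039] 0.047
31 hue 71.0 [ 0.564 -0.263  0.037] 0.03
26 hue 178.0 [ 0.556 -0.302  0.038] 0.017
time: 21.3
eef_pos: [0.3797, 0.1235, 0.2731]
ee_rot: [[-0.988, 0.156, -0.0], [0.156, 0.988, -0.0], [0.0, -0.0, -1.0]]
ft_force: [0.1, -1.6, -1.3]
finger_gap: 0.0117
grip_force: 29.7
```

```bash
python3 -m inch '[[-1,-0.006,0.005,0,0],[-1,-0.02,0.016,0,0],[-1,-0.042,0.034,0,0],[-1,-0.066,0.053,0,0],[-1,-0.09,0.072,0,0],[-1,-0.114,0.092,0,0],[-1,-0.138,0.112,0,0],[-1,-0.16,0.13,0,0],[-1,-0.174,0.141,0,0],[-1,-0.179,0.145,0,0]]';python3 -m inch '[[-1,0,0,0.005,0],[-1,0,0,0.015,0],[-1,0,0,0.03,0],[-1,0,0,0.047,0],[-1,0,0,0.064,0],[-1,0,0,0.081,0],[-1,0,0,0.095,0],[-1,0,0,0.105,0],[-1,0,0,0.108,0],[-1,0,0,0.108,0]]'; python3 shot.py c13; python3 pitch.py c13
python3 - <<'E'
import pickle; from h import *
for n in ('top','side'):
    P,H=cloud(pickle.load(open('c13.pkl','rb'))[n]); m=(np.hypot(P[...,0]-.6,P[...,1]-.24)<.12)&(H[...,1]<40)&(H[...,2]>120)&(P[...,2]>.02)
    q=P[m]; k=q[:,2]<q[:,2].min()+.012; print(n,'lip',q[k].mean(0).round(4),q[k].min(0).round(4),q[k].max(0).round(4))
E
```

```text
time: 22.3
eef_pos: [0.5813, 0.2351, 0.2722]
ee_rot: [[-0.987, 0.16, -0.001], [0.16, 0.987, -0.001], [0.001, -0.001, -1.0]]
ft_force: [0.1, 0.3, -1.5]
finger_gap: 0.0114
grip_force: 29.6
time: 23.3
eef_pos: [0.5802, 0.2344, 0.1651]
ee_rot: [[-0.987, 0.16, -0.0], [0.16, 0.987, -0.0], [0.0, -0.0, -1.0]]
ft_force: [0.8, -0.7, -1.6]
finger_gap: 0.0113
grip_force: 29.6
yaw -0.161 [0.5806 0.2346 0.1659]
top [-40.9  -0.4] -0.0618 309 0.035 0.078 0.0358924152995288
side [-41.2   0.5] -0.0602 509 0.035 0.08 0.0348924152995288
top lip [0.6532 0.2248 0.0406] [0.6419 0.178  0.0332] [0.6635 0.265  0.0451]
side lip [0.6623 0.2244 0.0374] [0.6487 0.1805 0.0278] [0.7163 0.2741 0.0397]
```

```bash
python3 -m inch '[[-1,0,0.004,0.01,0],[-1,0,0.004,0.0215,0],[-1,0.006,0.004,0.026,0],[-1,0.013,0.004,0.03,0],[-1,0.02,0.004,0.034,0],[-1,0.026,0.004,0.039,0],[-1,0.033,0.004,0.045,0],[-1,0.04,0.004,0.052,0],[-1,0.046,0.004,0.059,0],[-1,0.046,0.004,0.059,0]]'; python3 shot.py c14; python3 pitch.py c14
```

```text
time: 24.4
eef_pos: [0.5341, 0.246, 0.1051]
ee_rot: [[-0.987, 0.159, -0.002], [0.159, 0.987, -0.001], [0.002, -0.001, -1.0]]
ft_force: [0.6, 1.6, -1.1]
finger_gap: 0.0119
grip_force: 31.4
yaw -0.161 [0.5352 0.2456 0.1059]
top [-20.   -0.5] -0.0459 823 0.035 0.125 0.011867740606078411
side [-20.2   0.1] -0.0452 1364 0.035 0.135 0.00986774060607841
```

```bash
python3 -m inch '[[-1,0.005,0,0.006,0],[-1,0.01,0,0.013,0],[-1,0.014,0,0.018,0],[-1,0.017,0,0.022,0],[-1,0.02,0,0.028,0],[-1,0.023,0,0.034,0],[-1,0.026,0,0.039,0],[-1,0.028,0,0.043,0],[-1,0.028,0,0.044,0],[-1,0.028,0,0.044,0]]'; python3 shot.py c15; python3 pitch.py c15
```

```text
time: 25.5
eef_pos: [0.5076, 0.2503, 0.0621]
ee_rot: [[-0.987, 0.16, -0.001], [0.16, 0.987, -0.0], [0.001, -0.0, -1.0]]
ft_force: [-1.5, -0.2, 0.2]
finger_gap: 0.0117
grip_force: 31.6
yaw -0.161 [0.5078 0.2503 0.0623]
top [-2.4 -0.4] -0.0408 1102 0.036 0.152 0.012270488949374117
side [-2.5  0.3] -0.041 1910 0.036 0.152 0.012270488949374117
```

```bash
python3 -m inch '[[-1,0.001,0,0.003,0],[-1,0.002,0,0.005,0],[1,0.002,0,0.005,0],[1,0.002,0,0.005,0],[1,0.002,0,0.005,0],[1,0.002,0,0.005,0],[1,0.002,0,-0.01,0],[1,0.002,0,-0.04,0],[1,0.002,0,-0.08,0],[1,0.002,0,-0.12,0]]'; python3 -m inch '[[1,0.01,0,-0.03,0],[1,0.02,0,-0.06,0],[1,0.035,-0.02,-0.06,0],[1,0.05,-0.05,-0.06,0],[1,0.065,-0.08,-0.06,0],[1,0.08,-0.12,-0.06,0],[1,0.09,-0.15,-0.06,0],[1,0.1,-0.18,-0.06,0],[1,0.105,-0.19,-0.06,0],[1,0.105,-0.19,-0.06,0]]'; python3 shot.py c16
python3 - <<'E'
import pickle; from h import *
d=pickle.load(open('c16.pkl','rb')); sl=np.array([.597,.238])
from station import env
print(env.sense()['eef_pos'])
def near(P,c,r): return np.hypot(P[...,0]-c[0],P[...,1]-c[1])<r
for n in d:
    P,H=cloud(d[n]); z=P[...,2]; h,s,v=[H[...,i] for i in range(3)]
    tr=near(P,sl,.12)&(s<40)&(v>120)&(z>.008); q=P[tr]; print(n,'tray',rect(q[:,:2]),np.percentile(z[tr],[5,50,95]))
    fl=q[q[:,2]<.022]; A=np.c_[fl[:,:2],np.ones(len(fl))]; print(np.linalg.lstsq(A,fl[:,2],rcond=None)[0][:2].round(3))
    va=np.array([.588,-.137])
    ye=near(P,va,.12)&(h>20)&(h<35)&(s>130); q=P[ye&(z>.1)]; print('grip',len(q),q[:,:2].min(0),q[:,:2].max(0),q.mean(0),rect(P[ye&(z>.075)][:,:2]))
    top=q[q[:,2]>.116]; print(' top',len(top),top.mean(0))
    rd=near(P,va,.06)&((h<8)|(h>172))&(s>150); print('red',rd.sum(),P[rd].mean(0),P[rd].min(0),P[rd].max(0))
    hub=ye&near(P,va,.02); print('hub',hub.sum(),P[hub].mean(0))
E
```

```text
time: 26.6
eef_pos: [0.5057, 0.2504, 0.1847]
ee_rot: [[-0.987, 0.16, 0.0], [0.16, 0.987, -0.0], [-0.0, -0.0, -1.0]]
ft_force: [0.4, 0.1, -0.5]
finger_gap: 0.0853
grip_force: 0.0
time: 27.6
eef_pos: [0.3715, 0.0792, 0.2432]
ee_rot: [[-0.987, 0.162, 0.001], [0.162, 0.987, 0.001], [-0.001, 0.001, -1.0]]
ft_force: [0.7, 1.1, 0.3]
finger_gap: 0.0856
grip_force: 0.0
[0.37233683 0.08059829 0.24296473]
top tray [ 0.5974  0.236   0.0907  0.1229 80.6666] [0.01226603 0.01583425 0.03084251]
[-0.001  0.005]
grip 42 [ 0.52604564 -0.11320944] [ 0.54117172 -0.09901357] [ 0.53276426 -0.10606022  0.1200829 ] [ 5.61000e-01 -1.22500e-01  1.89000e-02  7.88000e-02  5.57223e+01]
 top 37 [ 0.53346922 -0.10637206  0.12153952]
red 32 [ 0.56160693 -0.09858323  0.06687744] [ 0.553438   -0.1111107   0.01932383] [ 0.56862325 -0.08751934  0.0711589 ]
hub 75 [ 0.5819911  -0.1373368   0.08914401]
side tray [ 0.623   0.2262  0.114   0.1778 83.4772] [0.0126977  0.01535498 0.02976048]
[-0.003  0.006]
grip 56 [ 0.52954521 -0.11291153] [ 0.54163026 -0.09590295] [ 0.53535274 -0.10190123  0.11324603] [ 5.64000e-01 -1.20800e-01  2.23000e-02  8.07000e-02  5.35341e+01]
 top 25 [ 0.53502359 -0.10352255  0.11963773]
red 25 [ 0.56398546 -0.09955348  0.06764762] [ 0.55399449 -0.11337021  0.06542864] [ 0.5734388  -0.08640358  0.07123731]
hub 43 [ 0.583565   -0.13516266  0.08752647]
```

```bash
python3 -m inch '[[1,-0.01,-0.008,0,0.07],[1,-0.03,-0.024,0,0.14],[1,-0.055,-0.045,0,0.21],[1,-0.08,-0.066,0,0.28],[1,-0.105,-0.087,0,0.35],[1,-0.13,-0.107,0,0.42],[1,-0.155,-0.127,0,0.49],[1,-0.175,-0.144,0,0.56],[1,-0.187,-0.154,0,0.63],[1,-0.19,-0.156,0,0.63]]' 60; python3 -m inch '[[1,0,0,0,0],[1,0,0,0,0],[1,0,0,0,0],[1,0,0,0,0],[1,0,0,0,0],[1,0,0,0,0],[1,0,0,0,0],[1,0,0,0,0],[1,0,0,0,0],[1,0,0,0,0]]'
```

```text
time: 28.7
eef_pos: [0.5358, -0.1049, 0.2418]
ee_rot: [[-0.702, 0.712, -0.001], [0.712, 0.702, -0.001], [-0.0, -0.001, -1.0]]
ft_force: [-0.2, 1.2, 0.2]
finger_gap: 0.0855
grip_force: 0.0
time: 29.7
eef_pos: [0.5344, -0.1045, 0.2423]
ee_rot: [[-0.703, 0.711, 0.0], [0.711, 0.703, -0.0], [-0.0, -0.0, -1.0]]
ft_force: [0.2, -0.5, -1.1]
finger_gap: 0.0853
grip_force: 0.0
```

```bash
python3 -m inch '[[1,0,0,0.01,0],[1,0,0,0.03,0],[1,0,0,0.05,0],[1,0,0,0.07,0],[1,0,0,0.09,0],[1,0,0,0.11,0],[1,0,0,0.125,0],[1,0,0,0.135,0],[1,0,0,0.14,0],[1,0,0,0.14,0]]' 40; python3 -m inch '[[-1,0,0,0,0],[-1,0,0,0,0],[-1,0,0,0,0],[-1,0,0,0,0],[-1,0,0,0,0],[-1,0,0,0,0],[-1,0,0,0,0],[-1,0,0,0,0],[-1,0,0,0,0],[-1,0,0,0,0]]' 40
```

```text
time: 30.7
eef_pos: [0.5342, -0.1046, 0.1019]
ee_rot: [[-0.703, 0.711, -0.001], [0.711, 0.703, -0.0], [0.0, -0.001, -1.0]]
ft_force: [0.8, 0.0, -0.4]
finger_gap: 0.0855
grip_force: 0.0
time: 31.7
eef_pos: [0.5345, -0.1045, 0.1025]
ee_rot: [[-0.703, 0.711, 0.0], [0.711, 0.703, 0.0], [-0.0, 0.0, -1.0]]
ft_force: [-2.9, 1.0, 6.1]
finger_gap: 0.0143
grip_force: 38.9
```

```bash
python3 -m inch '[[-1,0.0003,0.003,0,0],[-1,0.0006,0.006,0,0],[-1,0.0009,0.01,0,0],[-1,0.001,0.014,0,0],[-1,0.0008,0.018,0,0],[-1,0.0004,0.022,0,0],[-1,-0.0004,0.0255,0,0],[-1,-0.001,0.028,0,0],[-1,-0.001,0.0283,0,0],[-1,-0.001,0.0283,0,0]]'; python3 -m inch '[[-1,0,0,0,0],[-1,0,0,0,0],[1,0,0,0,0],[1,0,0,0,0],[1,0,0,0,0],[1,0,0,0,0],[1,0,0,-0.02,0],[1,0,0,-0.06,0],[1,0,0,-0.1,0],[1,0,0,-0.14,0]]'; python3 -m inch '[[1,0.01,0,-0.01,0],[1,0.03,0,-0.02,0],[1,0.05,-0.03,-0.02,0],[1,0.07,-0.06,-0.02,0],[1,0.09,-0.08,-0.02,0],[1,0.11,-0.1,-0.02,0],[1,0.13,-0.11,-0.02,0],[1,0.14,-0.12,-0.02,0],[1,0.15,-0.12,-0.02,0],[1,0.15,-0.12,-0.02,0]]'; python3 shot.py c17
python3 - <<'E'
import pickle; from h import *
from station import env
print(env.sense()['eef_pos'])
d=pickle.load(open('c17.pkl','rb')); ax=np.array([.586,-.137])
for n in d:
    P,H=cloud(d[n]); z=P[...,2]; h,s,v=[H[...,i] for i in range(3)]
    m=(np.hypot(P[...,0]-ax[0],P[...,1]-ax[1])<.12)&(h>20)&(h<35)&(s>130)
    t=P[m&(z>.116)].mean(0); r=t[:2]-ax; a=np.degrees(np.arctan2(r[1],r[0])); R=rect(P[m&(z>.075)][:,:2])
    print(n,t,np.hypot(*r),'valve',np.radians(165.84-a),R)
cv2.imwrite('pics/end_top.png',cv2.resize(d['top']['image'][100:300,180:520],None,fx=2.3,fy=2.3,interpolation=3))
E
```

```text
time: 32.7
eef_pos: [0.5547, -0.085, 0.1022]
ee_rot: [[-0.703, 0.711, -0.001], [0.711, 0.703, 0.0], [0.001, -0.001, -1.0]]
ft_force: [-5.3, 1.7, 4.7]
finger_gap: 0.0146
grip_force: 39.7
time: 33.7
eef_pos: [0.555, -0.0855, 0.2439]
ee_rot: [[-0.703, 0.711, -0.0], [0.711, 0.703, -0.0], [-0.0, -0.0, -1.0]]
ft_force: [-0.4, 0.7, -1.3]
finger_gap: 0.0853
grip_force: 0.0
time: 34.7
eef_pos: [0.3641, -0.0622, 0.2623]
ee_rot: [[-0.704, 0.71, 0.0], [0.71, 0.704, 0.0], [0.0, 0.001, -1.0]]
ft_force: [-0.1, -0.4, 1.2]
finger_gap: 0.0854
grip_force: 0.0
[ 0.36498902 -0.06287883  0.26238298]
top [ 0.55528194 -0.08524391  0.12152523] 0.060185480746882083 valve 0.7880195895417982 [ 5.69000e-01 -1.13800e-01  2.05000e-02  7.76000e-02  3.11506e+01]
side [ 0.55710275 -0.08230304  0.12013984] 0.06186120553615442 valve 0.837615090188469 [ 5.72200e-01 -1.10100e-01  1.83000e-02  7.97000e-02  2.57643e+01]
```

View pics/end_top.png

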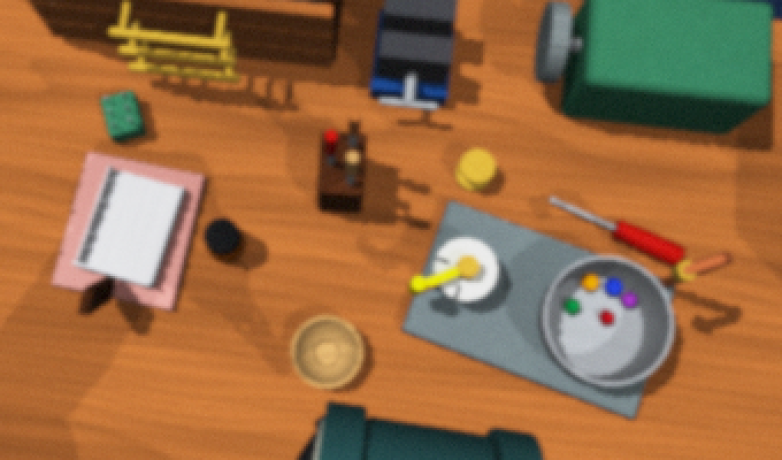

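The final view shows all five stones in the bowl (570–630, 280–320) and the lever lying over the red mark (445,275). The tray is flat on the slab (130,225), and the bystanders are in place.

```bash
python3 -c "
from station import env
print(env.close_job())"
```

```text
the job is handed in; nothing more can be done
None
```

I handed the job in at about 35 s; the final pictures show all five stones in the steel bowl, the valve at about 0.80 rad (red mark 0.785), the empty tray flat within about 3 mm of the slab's centre, and the other things in place; no verdict came back.

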